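# Nudge a greased stud home on the length bench

### The arm

A 6-joint arm with a two-finger parallel gripper is mounted at the origin on the work surface. World frame = base frame: x ahead of the robot, y to its left, z up, the work surface at z = 0. Lengths are in m, angles in rad, forces in N, time in s.
With the tool pointing down it reaches from about 0.4 to 0.925 m from the base axis. Payload 3.4 kg.
Tool frame: the origin (TCP) lies between the finger pads; the fingertips stand 25 mm ahead of it and the grasp point (between the pads) lies 6 mm ahead of it (r.tips_ahead is the distance from the TCP to the fingertips, in m); z points along the fingers, y is the line along which they close (so a half turn about z gives the same grasp; the last joint's range is limited). The gripper opens to 85 mm and grips with 20 to 120 N. Pads are 22 mm wide; open, the fingers measure 114 mm over their backs; the gripper's body (76 mm by 85 mm) begins 54 mm behind the grasp point. The pads swing forward as they close: fully open they stand 13 mm farther back than shut.
Start: joints at [1.248, 0.307, 1.506, -0, 1.328, -0.073], TCP at [0.142, 0.557, 0.256] pointing down, gripper open.
Joint ranges: [-3.12, 3.12], [-1.05, 2.28], [0.14, 2.33], [-1.42, 4.57], [0.1, 2.73], [-2.68, 2.68]. Speed limits (rad/s): [2.57, 2.57, 3.14, 3.14, 3.14, 3.14].

### API

Orientations are given as a unit quaternion [x, y, z, w].
In Python, from plant import r, imaging gives the robot as it stands.
- The arm moves only by the shell command python3 -m jog 'ROWS'. ROWS is JSON, a list of rows, each a list of 7 numbers: the shift along the world's x, y, z in cm, then the turn, a rotation vector about the world's x, y, z in rad, then the opening, from -1 (shut) to 1 (fully open). In form: [[tx, ty, tz, ax, ay, az, hand], ...]. A call has exactly 5 rows; each row is the pose to reach, as a shift and turn from the pose commanded when the call began; what a row does not reach only later rows make up. A row lasts 1/10 s, in which the tool goes at most 50 mm and 8.59 degrees, less where a joint would pass 70% of its speed; a pose out of reach is approached as far as the arm can. A call with a gripper value outside its range is refused whole. The fingers move at their own pace and stop on an object; the grip force is fixed at half the most. Time passes only in rows, so rows that repeat a pose let the fingers close, or fill a call up. It gives the time, the measured TCP pose, the force, the opening and the grip force at its end, in the units of the state.
- r.get_obs(): the state, without advancing time (a new reading comes with each control period).
- imaging.capture(name): name is "scene" or "top"; returns a dict with "frame" (420x560x3 uint8, red, green, blue), "z_map" (420x560 float32, m along the optical axis (not along the pixel's ray), 0 where there is no reading), "fovy" (degrees; the focal length in pixels is half the picture's height over the tangent of half this angle, whatever the lens; pixels are square), "cx", "cy" (the principal point, pixels), "world_from_camera" (4x4, takes a point from camera to world coordinates). Camera axes: x right, y up, looking along -z (the intrinsics and any distortion apply to the point x, -y, -z); pixel columns grow to the right and rows downward; lengths in m; the calibration is good to about 2 mm. A picture is of the moment at which its call begins.
- r.close_job(): hands the job in; it is judged then, once.
Trained networks look in the newest picture that a camera, given by its name, has taken for a name from the list of things; names that differ only in an ending like _2 or _b are one class to them, and where a whole thing is asked for, a point or a joint stands for the part that bears it (a point fixed in the world has none). Each returns a list of dicts, best first, with "confidence" (0 to 1); they miss things now and then, are a little off and sometimes report something else, mostly with a low value. They report only what shows in the picture. A call takes as long as a camera call. They do not tell look-alikes from the thing itself.
- imaging.look_for(thing, camera): "centre" ([x, y, z] in m, in the coordinates of the camera as it stood for that picture, good to about 4 mm: the middle of the surface that is visible of it).
- imaging.regions_of(thing, camera): "region" (420x560 bool, what is visible of it).
The state is a dict: "time": time; "qpos": joint angles; "dq": joint speeds; "joint_efforts": joint torques, N m; "ee_pos": TCP position; "tool_rot": TCP orientation; "contact_force": force on the tool from outside, world axes, zero at the start; "wrist_torque": the same for the moment, N m; "width": finger opening in m; "grasp_force": force on a finger pad.
Only numpy, scipy, OpenCV 4.12 (cv2) and the standard library are available. Lean on these libraries where they do the work, as an engineer would, in place of code of your own. Each camera call takes 0.05 s, during which the arm holds its last target. There are 200 camera calls.

### The job

Take the soft-faced mallet and with its head nudge the greased stud gently along its V rail, in under the hood, until it comes up solid on the stop hidden inside, and lean on it there with a steady push of about 10 N for a second so that the grease squeezes out. Never hammer the stop or send the stud shooting, and keep the gripper off the greased stud. Then lay the mallet back on its rubber mat as it lay, leaving the stud home against the stop and everything else where it stands.

Things in the scene. Friction and masses are not known exactly. Their poses are not given: they have to be found in the camera images.
- bench: Stud length bench, fixed: aluminium base plate 90 mm wide, 12 mm thick, with a steel V rail along its middle and a blue hood at one end. Origin on the table under the rail's middle line; +x along the rail into the hood (the way the stud must go, roughly to the robot's right), z up. Base x = -170 to 200 mm, rail -150 to 190 mm; rail edges 37 mm above the table, 12 mm either side of the line.
- hood_mouth (a point): Point on the stud's line (45 mm above the table) in the hood's mouth, at x = 50 mm on the bench; axes as the bench. Sheet-metal hood 150 mm long, 84 mm wide, top 108 mm above the table (grey readout on it 130 mm); mouth 40 mm wide. Inside, unseen, is a rigid steel stop, locked anywhere from 65 to 110 mm inside the mouth. More than 30 N on it knocks it out of set.
- stud: Greased steel stud, 27 mm diameter, 160 mm long, 0.7 kg, lying loose in the V rail with its nose already under the hood. Origin at the middle of its axis, 45 mm above the table; +x along its axis towards the hood (it may roll about x). Slides on the rail with a drag of about 1 to 3 N and stays where it is left.
- stud_tail (a point): Centre of the stud's flat outer end, the end to nudge; 80 mm back from the stud's origin.
- stud_nose (a point): Centre of the stud's flat inner end, which must meet the stop; 80 mm ahead of the stud's origin. It starts 25 to 50 mm inside the mouth.
- mallet: Small soft-faced mallet, 0.45 kg. Origin at the place to grip, on the handle's middle line. +x along the handle to the head, y along the head's axis, z up. Black handle 20 mm wide (y), 26 mm high (z), from x = -120 to 32 mm, then a butt 26 x 36 mm to x = -150 mm. Head: cylinder along y at x = 50 mm, 36 mm diameter at its orange nylon faces, 84 mm over the faces.
- mallet_face (a point): Centre of the nylon face on the mallet's -y side (x = 50, y = -42 mm). Axes as the mallet.
- mat: Grey rubber mat, fixed, 270 x 140 mm, 6 mm thick. Origin on the table at the middle of its width; x along its length, the way the mallet's head points; it reaches from x = -185 to 85 mm. The mallet lying on it has its origin 24 mm above the table, near the mat's origin.
- socket: Bystander: black impact socket, 60 mm diameter, 75 mm high, 0.95 kg. Origin under its middle.
- bolt_cap: Bystander: amber polymer bolt cap, 54 mm diameter, 55 mm high, light. Origin under its middle.
- coupling: Bystander: cast aluminium pump coupling with three jaws, 80 mm diameter, 44 mm high. Origin under its middle.
- nut: Bystander: steel hex nut, 47 mm across the corners, 22 mm high. Origin under its middle.
- washer: Bystander: dark steel washer, 50 mm diameter, 6 mm thick. Origin under its middle.
- grease_tin: Bystander: round grease tin with a yellow label, 72 mm diameter, 70 mm high. Origin under its middle.
There are look-alikes about, which are no part of the job. What is shaped like the mallet but turquoise is not meant.

How it is judged:
By the outcome, as a careful person would: the job done as asked, in the order asked, and still so for the second after the job is handed in, with the robot touching nothing.
It also fails if it takes over 58 s, if anything falls off the work surface, if the arm or the gripper's body presses on something with over 40 N, if the wrist force passes 120 N, or if a joint passes its speed limit or range.

## Working session

There is one attempt and no reset: what is moved stays moved. The work goes in short steps, Python scripts to look and compute and a shell command to move; the robot and the scene stay as the last step left them, time stands still between calls to the robot, and variables do not carry over. Pictures are saved under pics/ and viewed, at most 10 in all, crops included, and the job is handed in when it is done.

```bash
ls; mkdir -p pics
cat > h.py <<'E'
import numpy as np, cv2
from plant import r, imaging
def cap(n):
    c=imaging.capture(n); H,W=c['z_map'].shape
    f=H/2/np.tan(np.radians(c['fovy'])/2)
    v,u=np.mgrid[:H,:W]; z=c['z_map']
    p=np.stack([(u-c['cx'])/f*z,-(v-c['cy'])/f*z,-z,np.ones_like(z)],-1)@c['world_from_camera'].T
    P=p[...,:3].copy(); P[z==0]=np.nan
    return c,P
def save(c,n): cv2.imwrite('pics/'+n,c['frame'][...,::-1])
E
python3 - <<'E'
from h import *
for n in('top','scene'):
    c,P=cap(n); save(c,n+'0.png'); print({k:c[k] for k in c if k not in('frame','z_map')}) 
    np.save(n+'P.npy',P)
    for t in ['bench','stud','mallet','mat','socket','bolt_cap','coupling','nut','washer','grease_tin']:
        for d in imaging.look_for(t,n)[:3]:
            w=c['world_from_camera']@np.r_[d['centre'],1]; print(n,t,round(d['confidence'],2),w[:3].round(3))
print(r.get_obs())
E
```

```text
pics
{'fovy': 43.145555111748145, 'cx': 281.8306777674836, 'cy': 212.8101426440775, 'world_from_camera': array([[-0.02698799,  0.9977295 , -0.06170491,  0.41436958],
       [-0.99946601, -0.02806945, -0.01672699,  0.07858339],
       [-0.01842104,  0.06122053,  0.99795426,  1.61510102],
       [ 0.        ,  0.        ,  0.        ,  1.        ]])}
top stud 0.71 [ 0.578 -0.055  0.057]
top mallet 0.87 [0.466 0.297 0.037]
top mallet 0.61 [ 0.752 -0.218  0.048]
top mat 0.71 [ 0.578 -0.055  0.05 ]
top socket 0.59 [ 0.747 -0.027  0.075]
top bolt_cap 0.83 [ 0.751 -0.219  0.045]
top bolt_cap 0.58 [0.46  0.304 0.036]
top coupling 0.21 [ 0.578 -0.054  0.056]
top nut 0.75 [ 0.4   -0.346  0.025]
top washer 0.74 [ 0.582 -0.054  0.055]
top washer 0.25 [0.409 0.275 0.004]
top grease_tin 0.85 [0.687 0.356 0.069]
{'fovy': 47.53641187461766, 'cx': 279.0183383815793, 'cy': 209.40059788200782, 'world_from_camera': array([[-0.35590742, -0.72924324,  0.58440927,  1.22608899],
       [ 0.93434991, -0.26570402,  0.2374692 ,  0.38058122],
       [-0.01789292,  0.6305598 ,  0.77593439,  1.00481496],
       [
[... 627 characters left out ...]
69 0.07 ]
{'time': 1.1, 'qpos': array([ 1.24750192e+00,  3.06785935e-01,  1.50640807e+00, -4.37844303e-05,
        1.32838371e+00, -7.34804182e-02]), 'dq': array([ 0.00122147, -0.00267179, -0.00105533, -0.0002929 ,  0.00223452,
       -0.00079572]), 'joint_efforts': array([ 4.50256821e-04, -4.57509005e+01, -2.52336985e+01,  7.00991649e-06,
        6.61990925e-04,  8.20313289e-06]), 'ee_pos': array([0.14218229, 0.55714863, 0.25630991]), 'tool_rot': array([1.24577241e-01, 9.92209913e-01, 3.13266010e-06, 2.23071131e-05]), 'contact_force': array([0.97875174, 0.4688661 , 0.13183588]), 'wrist_torque': array([ 0.02877293,  0.02505856, -0.00140169]), 'grasp_force': 0.0, 'width': 0.08538214921036973}
```

View pics/top0.png

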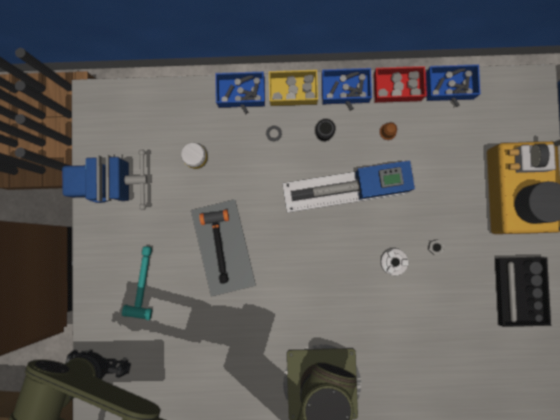

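View pics/scene0.png

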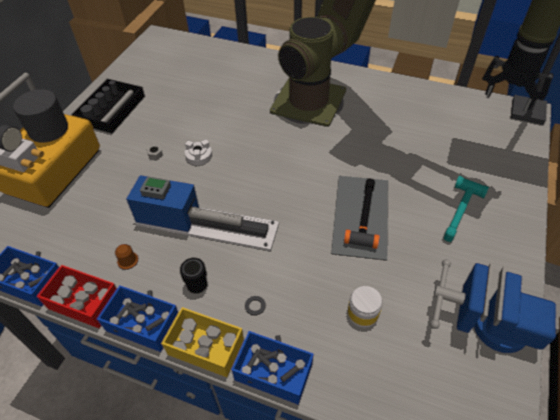

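```bash
cat > m.py <<'E'
from h import *
import sys
def rect(Q,name):
    q=(Q[:,:2]*1000).astype(np.float32); (c,s,a)=cv2.minAreaRect(q); print(name,'n',len(q),'ctr',np.round(c,1),'size',np.round(s,1),'ang',round(a,2),'z',np.round(np.percentile(Q[:,2]*1000,[5,50,95]),1))
def big(m):
    n,l,s,_=cv2.connectedComponentsWithStats(m.astype(np.uint8)); 
    return l==1+np.argmax(s[1:,4])
for n in('top','scene'):
    c,P=cap(n); hsv=cv2.cvtColor(c['frame'],cv2.COLOR_RGB2HSV); h,s,v=[hsv[...,i].astype(int) for i in range(3)]
    X,Y,Z=P[...,0],P[...,1],P[...,2]
    box=lambda a,b,cc,d:(X>a)&(X<b)&(Y>cc)&(Y<d)
    print(n,'table z',np.nanmedian(Z[box(.45,.5,.05,.15)]))
    o=box(.4,.6,.2,.4)&(h<14)&(s>140)&(v>110)
    k,l,st,_=cv2.connectedComponentsWithStats(o.astype(np.uint8))
    for i in range(1,k):
        if st[i,4]>20: print(' orange',st[i,4],np.nanmedian(P[l==i],0).round(4))
    m=box(.25,.6,.15,.45)&(Z>.018)&(Z<.06); m=big(m); rect(P[m],'mallet')
    hd=m&(X<.46)&(Z>.028); q=P[hd]; vx=cv2.fitLine(q[:,:2].astype(np.float32),cv2.DIST_HUBER,0,.01,.01).ravel(); print(' handle yaw',np.degrees(np.arctan2(vx[1],vx[0])),vx)
    rect(P[big(box(.25,.65,.1,.45)&(Z>.003)&(Z<.06))],'mat')
    rect(P[big(box(.45,.75,-.35,.15)&(Z>.006))],'bench')
    rect(P[big(box(.45,.75,-.35,.15)&(Z>.1))],'hood')
    S=big(box(.45,.75,-.35,.15)&(Z>.050)&(Z<.07)); rect(P[S],'stud'); q=P[S]; vx=cv2.fitLine(q[:,:2].astype(np.float32),cv2.DIST_HUBER,0,.01,.01).ravel(); print(' stud line',vx)
    f=c['frame']; a=cv2.resize(f[150:300,180:420],(800,500),interpolation=cv2.INTER_CUBIC) if n=='top' else cv2.resize(f[160:260,110:390],(800,286),interpolation=cv2.INTER_CUBIC)
    cv2.imwrite('pics/crop_%s.png'%n,a[...,::-1])
E
python3 m.py
```

```text
top table z -0.00030620227299749114
 orange 44 [0.5099 0.2741 0.0384]
 orange 37 [0.5    0.3442 0.0383]
mallet n 771 ctr [417.2 297. ] size [217.3  84.4] ang 8.44 z [26.8 36.5 44.3]
 handle yaw 8.028696 [0.99019825 0.13966908 0.38196063 0.2930234 ]
mat n 3468 ctr [413.2 286.3] size [291.  159.3] ang 12.28 z [ 3.6  7.9 40.4]
bench n 3900 ctr [587.  -98.2] size [107.3 401.1] ang 10.04 z [  8.3  53.1 129.6]
hood n 1540 ctr [ 598.7 -195.1] size [ 84.6 151. ] ang 7.57 z [102.8 109.  132. ]
stud n 348 ctr [580.  -54.6] size [ 26.6 132.6] ang 7.66 z [51.1 56.  62.4]
 stud line [ 0.12543447 -0.9921019   0.58029866 -0.0548458 ]
scene table z -0.0007157948522931168
 orange 60 [0.5179 0.2739 0.0375]
 orange 59 [0.5079 0.3442 0.0377]
mallet n 890 ctr [416.3 297.9] size [217.7  83.9] ang 7.31 z [24.2 35.9 41.6]
 handle yaw 7.8287334 [0.9906797  0.13621242 0.38337782 0.29278585]
mat n 3815 ctr [411.4 286.7] size [283.9 145.1] ang 13.01 z [ 3.5  6.4 38.7]
bench n 5575 ctr [584.5 -87.3] size [ 94.6 371.8] ang 7.41 z [  9.2  51.4 128.1]
hood n 1594 ctr [ 597.7 -195.7] size [ 88.9 152. ] ang 8.41 z [103.5 108.2 131. ]
stud n 681 ctr [ 606.3 -127.9] size [ 53.4 286.8] ang 20.44 z [50.9 56.3 67.7]
 stud line [ 0.3216194  -0.946869    0.6043555  -0.10796804]
```

```bash
python3 -m jog '[[2,-1.6,-0.8,0,0,0.08,1],[5.5,-4.4,-2.2,0,0,0.16,1],[9,-7.2,-3.7,0,0,0.24,1],[12.5,-10,-5.2,0,0,0.32,1],[16,-12.8,-6.6,0,0,0.389,1]]'
python3 -m jog '[[3.6,-2.9,-1.5,0,0,0,1],[7.2,-5.8,-3,0,0,0,1],[10.8,-8.7,-4.5,0,0,0,1],[13.8,-11.2,-5.8,0,0,0,1],[15.5,-12.6,-6.4,0,0,0,1]]'
python3 - <<'E'
from h import *
from scipy.spatial.transform import Rotation as R
o=r.get_obs(); M=R.from_quat(o['tool_rot']).as_matrix(); print(o['ee_pos'],np.degrees(np.arctan2(M[1,1],M[0,1])),M[:,2],o['time'])
c,P=cap('scene'); save(c,'scene1.png')
E
```

```text
time: 1.7
ee_pos: [0.3032, 0.4281, 0.1899]
tool_rot: [-0.071, 0.997, 0.0, 0.0]
contact_force: [0.3, 0.5, -0.4]
width: 0.0854
grasp_force: 0.0
time: 2.2
ee_pos: [0.4592, 0.3008, 0.1252]
tool_rot: [-0.068, 0.998, -0.001, -0.0]
contact_force: [-0.4, 0.1, -0.2]
width: 0.0856
grasp_force: 0.0
[0.45924061 0.3008117  0.12516686] 97.84129514143413 [-3.21574666e-04 -1.06501280e-03 -9.99999381e-01] 2.2
```

View pics/crop_top.png

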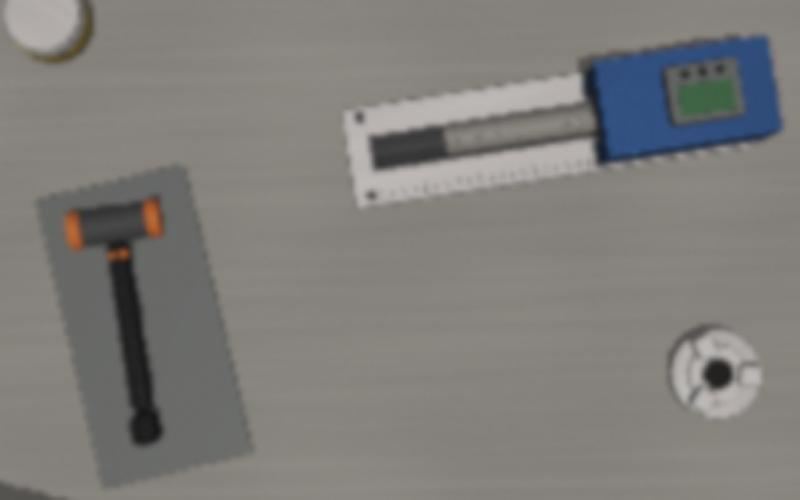

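View pics/scene1.png

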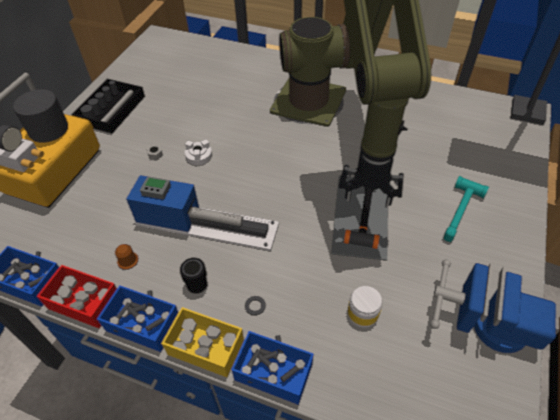

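```bash
python3 -m jog '[[0,0,-2,0,0,0,1],[0,0,-4.5,0,0,0,1],[0,0,-6.8,0,0,0,1],[0,0,-8.2,0,0,0,1],[0,0,-8.9,0,0,0,1]]'
python3 -m jog '[[0,0,0,0,0,0,1],[0,0,0,0,0,0,0.2],[0,0,0,0,0,0,-0.4],[0,0,0,0,0,0,-1],[0,0,0,0,0,0,-1]]'
python3 -m jog '[[0,0,0,0,0,0,-1],[0,0,0,0,0,0,-1],[0,0,0,0,0,0,-1],[0,0,0,0,0,0,-1],[0,0,0,0,0,0,-1]]'
```

```text
time: 2.75
ee_pos: [0.4563, 0.303, 0.036]
tool_rot: [-0.07, 0.998, -0.0, -0.001]
contact_force: [-0.1, -0.7, 0.6]
width: 0.0851
grasp_force: 0.0
time: 3.25
ee_pos: [0.4575, 0.3034, 0.038]
tool_rot: [-0.07, 0.998, 0.0, 0.001]
contact_force: [0.9, -0.5, 0.5]
width: 0.0282
grasp_force: 0.0
time: 3.75
ee_pos: [0.4576, 0.3034, 0.0381]
tool_rot: [-0.069, 0.998, 0.0, 0.001]
contact_force: [-0.9, -0.6, 6.7]
width: 0.0193
grasp_force: 59.3
```

```bash
python3 -m jog '[[0,0,0.5,0,0,0,-1],[0,0,2,0,0,0,-1],[0,0,4,0,0,0,-1],[0,0,6,0,0,0,-1],[0,0,7,0,0,0,-1]]'
python3 -m jog '[[0,0,0,0,0,0,-1],[0,0,0,0,0,0,-1],[0,0,0,0,0,0,-1],[0,0,0,0,0,0,-1],[0,0,0,0,0,0,-1]]'
cat > m2.py <<'E'
from h import *
from scipy.spatial.transform import Rotation as R
o=r.get_obs(); t=o['ee_pos']; M=R.from_quat(o['tool_rot']).as_matrix(); print('t',o['time'],'tcp',t.round(4),'yaw',round(np.degrees(np.arctan2(M[1,1],M[0,1])),2),'F',o['contact_force'].round(1))
for n in('top','scene'):
    c,P=cap(n); hsv=cv2.cvtColor(c['frame'],cv2.COLOR_RGB2HSV); h,s,v=[hsv[...,i].astype(int) for i in range(3)]
    ok=(np.abs(P-(t+[.05,0,-.01]))<[.08,.08,.06]).all(-1)&(h<14)&(s>140)&(v>90)
    k,l,st,_=cv2.connectedComponentsWithStats(ok.astype(np.uint8))
    for i in range(1,k):
        if st[i,4]>15: print(n,'orange',st[i,4],np.median(P[l==i],0).round(4),'min/max y',np.percentile(P[l==i][:,1],[3,97]).round(4),'max z',np.percentile(P[l==i][:,2],97).round(4))
    import sys
    if len(sys.argv)>1: save(c,n+sys.argv[1]+'.png')
E
python3 m2.py 2
```

```text
time: 4.25
ee_pos: [0.4572, 0.3031, 0.1082]
tool_rot: [-0.07, 0.998, 0.0, 0.0]
contact_force: [1.3, 0.1, -4.2]
width: 0.0187
grasp_force: 59.0
time: 4.75
ee_pos: [0.4567, 0.3029, 0.1065]
tool_rot: [-0.069, 0.998, -0.0, -0.001]
contact_force: [-0.6, 1.1, -4.3]
width: 0.0189
grasp_force: 59.0
t 4.75 tcp [0.4567 0.3029 0.1065] yaw 97.97 F [-0.6  1.1 -4.3]
top orange 46 [0.5091 0.2743 0.1063] min/max y [0.269  0.2804] max z 0.1137
scene orange 64 [0.5185 0.2749 0.1046] min/max y [0.2694 0.2803] max z 0.1119
scene orange 65 [0.5103 0.3447 0.1048] min/max y [0.3395 0.3506] max z 0.1116
```

View pics/scene2.png

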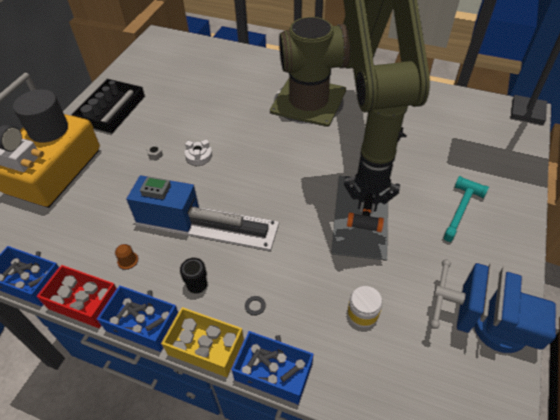

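```bash
python3 -m jog '[[0.5,-2,0,0,0,0,-1],[1.5,-6,0,0,0,0,-1],[2.5,-10,0,0,0,0,-1],[3.5,-14,0,0,0,-0.01,-1],[4.5,-17.5,0,0,0,-0.01,-1]]'
python3 -m jog '[[0.7,-2.5,0,0,0,0,-1],[1.2,-4,-0.8,0,0,0,-1],[1.2,-4.5,-2,0,0,0,-1],[1.2,-4.5,-3.2,0,0,0,-1],[1.2,-4.5,-3.8,0,0,0,-1]]'
python3 -m jog '[[0,0,0,0,0,0,-1],[0,0,0,0,0,0,-1],[0,0,0,0,0,0,-1],[0,0,0,0,0,0,-1],[0,0,0,0,0,0,-1]]'
python3 m2.py 3
python3 -c "
import cv2
a=cv2.imread('pics/scene3.png')[150:270,120:320];b=cv2.imread('pics/top3.png')[130:250,240:440]
import numpy as np;cv2.imwrite('pics/c3.png',np.vstack([cv2.resize(x,(500,300),interpolation=2) for x in(a,b)]))"
```

```text
time: 5.35
ee_pos: [0.5023, 0.1264, 0.1073]
tool_rot: [-0.065, 0.998, -0.0, -0.0]
contact_force: [0.7, -0.0, -4.4]
width: 0.0188
grasp_force: 59.4
time: 5.85
ee_pos: [0.513, 0.0835, 0.0677]
tool_rot: [-0.065, 0.998, 0.0, -0.001]
contact_force: [-0.8, -0.1, -4.2]
width: 0.019
grasp_force: 59.4
time: 6.35
ee_pos: [0.5144, 0.0834, 0.0697]
tool_rot: [-0.065, 0.998, 0.0, 0.0]
contact_force: [0.9, 0.2, -4.2]
width: 0.0187
grasp_force: 59.4
t 6.35 tcp [0.5144 0.0834 0.0697] yaw 97.43 F [ 0.9  0.2 -4.2]
scene orange 64 [0.5762 0.0546 0.0673] min/max y [0.0384 0.0606] max z 0.073
scene orange 79 [0.5657 0.1266 0.0675] min/max y [0.1194 0.1329] max z 0.0736
```

View pics/c3.png

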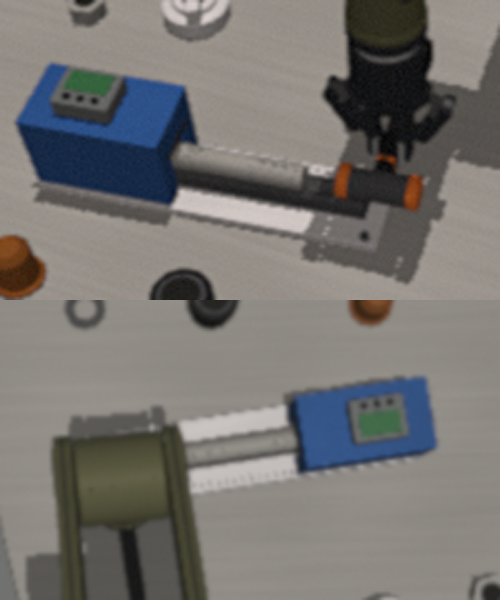

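```bash
cat > chk.py <<'E'
import sys
from plant import r
o=r.get_obs(); f=o['contact_force']; d=(.128,-.992)
F=-(f[0]*d[0]+f[1]*d[1]); print('push',round(F,1),'pos',o['ee_pos'].round(4),'t',o['time'])
sys.exit(F>float(sys.argv[1]))
E
python3 -m jog '[[0,-0.4,0,0,0,0,-1],[0,-1.0,0,0,0,0,-1],[0.1,-1.6,0,0,0,0,-1],[0.1,-2.2,0,0,0,0,-1],[0.1,-2.5,0,0,0,0,-1]]' >/dev/null && python3 chk.py 4.5 &&
python3 -m jog '[[0.01,-0.1,0,0,0,0,-1],[0.02,-0.2,0,0,0,0,-1],[0.03,-0.3,0,0,0,0,-1],[0.04,-0.4,0,0,0,0,-1],[0.05,-0.5,0,0,0,0,-1]]' >/dev/null && python3 chk.py 4.5 &&
python3 -m jog '[[0.01,-0.1,0,0,0,0,-1],[0.02,-0.2,0,0,0,0,-1],[0.03,-0.3,0,0,0,0,-1],[0.04,-0.4,0,0,0,0,-1],[0.05,-0.5,0,0,0,0,-1]]' >/dev/null && python3 chk.py 4.5 &&
python3 -m jog '[[0.01,-0.1,0,0,0,0,-1],[0.02,-0.2,0,0,0,0,-1],[0.03,-0.3,0,0,0,0,-1],[0.04,-0.4,0,0,0,0,-1],[0.05,-0.5,0,0,0,0,-1]]' >/dev/null && python3 chk.py 4.5 &&
python3 -m jog '[[0.01,-0.1,0,0,0,0,-1],[0.02,-0.2,0,0,0,0,-1],[0.03,-0.3,0,0,0,0,-1],[0.04,-0.4,0,0,0,0,-1],[0.05,-0.5,0,0,0,0,-1]]' >/dev/null && python3 chk.py 4.5
python3 m2.py 4
python3 -c "
import cv2
a=cv2.imread('pics/scene4.png')[160:260,140:300];cv2.imwrite('pics/c4.png',cv2.resize(a,(800,500),interpolation=2))"
```

```text
push -0.3 pos [0.5152 0.0572 0.0693] t 6.95
t 6.95 tcp [0.5152 0.0572 0.0693] yaw 97.36 F [-0.2 -0.4 -4.6]
scene orange 57 [0.5763 0.0286 0.0681] min/max y [0.0132 0.0346] max z 0.0739
scene orange 74 [0.5683 0.1001 0.0683] min/max y [0.0923 0.1069] max z 0.0735False
```

View pics/c4.png

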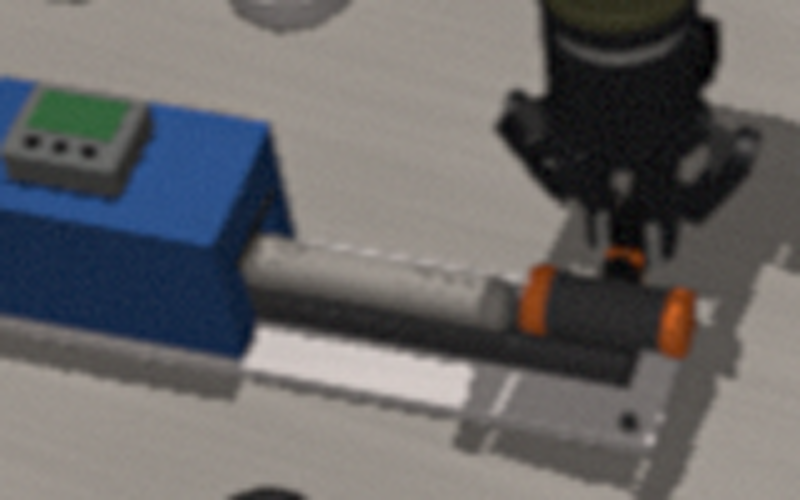

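```bash
sed -i 's/sys.exit(F/sys.exit(int(F/;s/\[1\]))$/[1])))/' chk.py
python3 -m jog '[[0.01,-0.1,0,0,0,0,-1],[0.02,-0.2,0,0,0,0,-1],[0.03,-0.3,0,0,0,0,-1],[0.04,-0.4,0,0,0,0,-1],[0.05,-0.5,0,0,0,0,-1]]' >/dev/null && python3 chk.py 4.5 &&
python3 -m jog '[[0.01,-0.1,0,0,0,0,-1],[0.02,-0.2,0,0,0,0,-1],[0.03,-0.3,0,0,0,0,-1],[0.04,-0.4,0,0,0,0,-1],[0.05,-0.5,0,0,0,0,-1]]' >/dev/null && python3 chk.py 4.5 &&
python3 -m jog '[[0.01,-0.1,0,0,0,0,-1],[0.02,-0.2,0,0,0,0,-1],[0.03,-0.3,0,0,0,0,-1],[0.04,-0.4,0,0,0,0,-1],[0.06,-0.5,0,0,0,0,-1]]' >/dev/null && python3 chk.py 4.5 &&
python3 -m jog '[[0.01,-0.1,0,0,0,0,-1],[0.03,-0.2,0,0,0,0,-1],[0.04,-0.3,0,0,0,0,-1],[0.05,-0.4,0,0,0,0,-1],[0.06,-0.5,0,0,0,0,-1]]' >/dev/null && python3 chk.py 4.5 &&
python3 -m jog '[[0.01,-0.1,0,0,0,0,-1],[0.03,-0.2,0,0,0,0,-1],[0.04,-0.3,0,0,0,0,-1],[0.05,-0.4,0,0,0,0,-1],[0.06,-0.5,0,0,0,0,-1]]' >/dev/null && python3 chk.py 4.5 &&
python3 -m jog '[[0.01,-0.1,0,0,0,0,-1],[0.03,-0.2,0,0,0,0,-1],[0.04,-0.3,0,0,0,0,-1],[0.05,-0.4,0,0,0,0,-1],[0.06,-0.5,0,0,0,0,-1]]' >/dev/null && python3 chk.py 4.5 &&
python3 -m jog '[[0.01,-0.1,0,0,0,0,-1],[0.03,-0.2,0,0,0,0,-1],[0.04,-0.3,0,0,0,0,-1],[0.05,-0.4,0,0,0,0,-1],[0.06,-0.5,0,0,0,0,-1]]' >/dev/null && python3 chk.py 4.5
python3 -c "
from plant import r; print(r.get_obs())"
```

```text
push -0.6 pos [0.5157 0.0532 0.0693] t 7.55
push 0.4 pos [0.5162 0.0481 0.0693] t 8.05
push 2.7 pos [0.5167 0.0434 0.0693] t 8.55
push 2.8 pos [0.5174 0.0381 0.0693] t 9.05
push 2.9 pos [0.518  0.0331 0.0693] t 9.55
push 1.9 pos [0.5186 0.0281 0.0693] t 10.05
push 2.0 pos [0.5192 0.0231 0.0693] t 10.55
{'time': 10.55, 'qpos': array([-3.68602601e-02,  4.48650386e-01,  1.85224807e+00, -2.04319834e-05,
        8.40605881e-01, -1.73687865e+00]), 'dq': array([-0.01733119,  0.00047479, -0.0021722 , -0.00150597,  0.00020339,
       -0.01588077]), 'joint_efforts': array([ -1.12874329, -47.81904817, -17.14276493,  -0.51118651,
        -0.13813547,   0.13044066]), 'ee_pos': array([0.51923376, 0.02307565, 0.06930284]), 'tool_rot': array([-6.45728888e-02,  9.97912992e-01, -1.20457491e-05,  4.31609877e-05]), 'contact_force': array([ 0.17769575,  2.01547247, -5.45717693]), 'wrist_torque': array([0.37771038, 0.09874407, 0.09541401]), 'grasp_force': 59.4409704208374, 'width': 0.01890920014654992}
```

```bash
python3 -m jog '[[0.01,-0.1,0,0,0,0,-1],[0.03,-0.2,0,0,0,0,-1],[0.04,-0.3,0,0,0,0,-1],[0.05,-0.4,0,0,0,0,-1],[0.06,-0.5,0,0,0,0,-1]]' >/dev/null && python3 chk.py 4.5 &&
python3 -m jog '[[0.01,-0.08,0,0,0,0,-1],[0.02,-0.16,0,0,0,0,-1],[0.03,-0.24,0,0,0,0,-1],[0.04,-0.32,0,0,0,0,-1],[0.05,-0.4,0,0,0,0,-1]]' >/dev/null && python3 chk.py 4.5 &&
python3 -m jog '[[0,-0.04,0,0,0,0,-1],[0.01,-0.08,0,0,0,0,-1],[0.01,-0.12,0,0,0,0,-1],[0.02,-0.16,0,0,0,0,-1],[0.025,-0.2,0,0,0,0,-1]]' >/dev/null && python3 chk.py 4.5 &&
python3 -m jog '[[0,-0.04,0,0,0,0,-1],[0.01,-0.08,0,0,0,0,-1],[0.01,-0.12,0,0,0,0,-1],[0.02,-0.16,0,0,0,0,-1],[0.025,-0.2,0,0,0,0,-1]]' >/dev/null && python3 chk.py 4.5 &&
python3 -m jog '[[0,-0.04,0,0,0,0,-1],[0.01,-0.08,0,0,0,0,-1],[0.01,-0.12,0,0,0,0,-1],[0.02,-0.16,0,0,0,0,-1],[0.025,-0.2,0,0,0,0,-1]]' >/dev/null && python3 chk.py 4.5 &&
python3 -m jog '[[0,-0.04,0,0,0,0,-1],[0.01,-0.08,0,0,0,0,-1],[0.01,-0.12,0,0,0,0,-1],[0.02,-0.16,0,0,0,0,-1],[0.025,-0.2,0,0,0,0,-1]]' >/dev/null && python3 chk.py 4.5 &&
python3 -m jog '[[0,-0.04,0,0,0,0,-1],[0.01,-0.08,0,0,0,0,-1],[0.01,-0.12,0,0,0,0,-1],[0.02,-0.16,0,0,0,0,-1],[0.025,-0.2,0,0,0,0,-1]]' >/dev/null && python3 chk.py 4.5 &&
python3 -m jog '[[0,-0.04,0,0,0,0,-1],[0.01,-0.08,0,0,0,0,-1],[0.01,-0.12,0,0,0,0,-1],[0.02,-0.16,0,0,0,0,-1],[0.025,-0.2,0,0,0,0,-1]]' >/dev/null && python3 chk.py 4.5 &&
python3 -m jog '[[0,-0.04,0,0,0,0,-1],[0.01,-0.08,0,0,0,0,-1],[0.01,-0.12,0,0,0,0,-1],[0.02,-0.16,0,0,0,0,-1],[0.025,-0.2,0,0,0,0,-1]]' >/dev/null && python3 chk.py 4.5 &&
python3 -m jog '[[0,-0.04,0,0,0,0,-1],[0.01,-0.08,0,0,0,0,-1],[0.01,-0.12,0,0,0,0,-1],[0.02,-0.16,0,0,0,0,-1],[0.025,-0.2,0,0,0,0,-1]]' >/dev/null && python3 chk.py 4.5
```

```text
push 2.5 pos [0.5198 0.018  0.0693] t 11.05
push 2.3 pos [0.5203 0.0141 0.0693] t 11.55
push 1.7 pos [0.5205 0.0122 0.0693] t 12.05
push 1.5 pos [0.5208 0.0101 0.0693] t 12.55
push 2.1 pos [0.521  0.0081 0.0693] t 13.05
push 1.8 pos [0.5212 0.0061 0.0693] t 13.55
push 2.5 pos [0.5215 0.0041 0.0693] t 14.05
push 2.7 pos [0.5217 0.0021 0.0693] t 14.55
push 1.4 pos [5.22e-01 1.00e-04 6.93e-02] t 15.05
push 2.8 pos [ 0.5222 -0.0019  0.0693] t 15.55
```

```bash
python3 -m jog '[[0,-0.04,0,0,0,0,-1],[0.01,-0.08,0,0,0,0,-1],[0.01,-0.12,0,0,0,0,-1],[0.02,-0.16,0,0,0,0,-1],[0.025,-0.2,0,0,0,0,-1]]' >/dev/null && python3 chk.py 4.5 &&
python3 -m jog '[[0,-0.04,0,0,0,0,-1],[0.01,-0.08,0,0,0,0,-1],[0.01,-0.12,0,0,0,0,-1],[0.02,-0.16,0,0,0,0,-1],[0.025,-0.2,0,0,0,0,-1]]' >/dev/null && python3 chk.py 4.5 &&
python3 -m jog '[[0,-0.04,0,0,0,0,-1],[0.01,-0.08,0,0,0,0,-1],[0.01,-0.12,0,0,0,0,-1],[0.02,-0.16,0,0,0,0,-1],[0.025,-0.2,0,0,0,0,-1]]' >/dev/null && python3 chk.py 4.5 &&
python3 -m jog '[[0,-0.04,0,0,0,0,-1],[0.01,-0.08,0,0,0,0,-1],[0.01,-0.12,0,0,0,0,-1],[0.02,-0.16,0,0,0,0,-1],[0.025,-0.2,0,0,0,0,-1]]' >/dev/null && python3 chk.py 4.5 &&
python3 -m jog '[[0,-0.04,0,0,0,0,-1],[0.01,-0.08,0,0,0,0,-1],[0.01,-0.12,0,0,0,0,-1],[0.02,-0.16,0,0,0,0,-1],[0.025,-0.2,0,0,0,0,-1]]' >/dev/null && python3 chk.py 4.5 &&
python3 -m jog '[[0,-0.04,0,0,0,0,-1],[0.01,-0.08,0,0,0,0,-1],[0.01,-0.12,0,0,0,0,-1],[0.02,-0.16,0,0,0,0,-1],[0.025,-0.2,0,0,0,0,-1]]' >/dev/null && python3 chk.py 4.5 &&
python3 -m jog '[[0,-0.04,0,0,0,0,-1],[0.01,-0.08,0,0,0,0,-1],[0.01,-0.12,0,0,0,0,-1],[0.02,-0.16,0,0,0,0,-1],[0.025,-0.2,0,0,0,0,-1]]' >/dev/null && python3 chk.py 4.5 &&
python3 -m jog '[[0,-0.04,0,0,0,0,-1],[0.01,-0.08,0,0,0,0,-1],[0.01,-0.12,0,0,0,0,-1],[0.02,-0.16,0,0,0,0,-1],[0.025,-0.2,0,0,0,0,-1]]' >/dev/null && python3 chk.py 4.5 &&
python3 -m jog '[[0,-0.04,0,0,0,0,-1],[0.01,-0.08,0,0,0,0,-1],[0.01,-0.12,0,0,0,0,-1],[0.02,-0.16,0,0,0,0,-1],[0.025,-0.2,0,0,0,0,-1]]' >/dev/null && python3 chk.py 4.5 &&
python3 -m jog '[[0,-0.04,0,0,0,0,-1],[0.01,-0.08,0,0,0,0,-1],[0.01,-0.12,0,0,0,0,-1],[0.02,-0.16,0,0,0,0,-1],[0.025,-0.2,0,0,0,0,-1]]' >/dev/null && python3 chk.py 4.5 &&
python3 -m jog '[[0,-0.04,0,0,0,0,-1],[0.01,-0.08,0,0,0,0,-1],[0.01,-0.12,0,0,0,0,-1],[0.02,-0.16,0,0,0,0,-1],[0.025,-0.2,0,0,0,0,-1]]' >/dev/null && python3 chk.py 4.5 &&
python3 -m jog '[[0,-0.04,0,0,0,0,-1],[0.01,-0.08,0,0,0,0,-1],[0.01,-0.12,0,0,0,0,-1],[0.02,-0.16,0,0,0,0,-1],[0.025,-0.2,0,0,0,0,-1]]' >/dev/null && python3 chk.py 4.5
```

```text
push 3.4 pos [ 0.5225 -0.0039  0.0693] t 16.05
push 1.6 pos [ 0.5228 -0.0059  0.0693] t 16.55
push 1.8 pos [ 0.523  -0.0079  0.0693] t 17.05
push 1.8 pos [ 0.5233 -0.0099  0.0693] t 17.55
push 2.8 pos [ 0.5235 -0.0119  0.0693] t 18.05
push 2.4 pos [ 0.5238 -0.0139  0.0693] t 18.55
push 2.2 pos [ 0.524  -0.0159  0.0693] t 19.05
push 2.4 pos [ 0.5242 -0.0179  0.0693] t 19.55
push 2.4 pos [ 0.5245 -0.0199  0.0693] t 20.05
push 2.4 pos [ 0.5248 -0.0219  0.0693] t 20.55
push 2.1 pos [ 0.525  -0.0239  0.0693] t 21.05
push 1.5 pos [ 0.5252 -0.0259  0.0693] t 21.55
```

```bash
python3 -m jog '[[0,-0.04,0,0,0,0,-1],[0.01,-0.08,0,0,0,0,-1],[0.01,-0.12,0,0,0,0,-1],[0.02,-0.16,0,0,0,0,-1],[0.025,-0.2,0,0,0,0,-1]]' >/dev/null && python3 chk.py 4.5 &&
python3 -m jog '[[0,-0.04,0,0,0,0,-1],[0.01,-0.08,0,0,0,0,-1],[0.01,-0.12,0,0,0,0,-1],[0.02,-0.16,0,0,0,0,-1],[0.025,-0.2,0,0,0,0,-1]]' >/dev/null && python3 chk.py 4.5 &&
python3 -m jog '[[0,-0.04,0,0,0,0,-1],[0.01,-0.08,0,0,0,0,-1],[0.01,-0.12,0,0,0,0,-1],[0.02,-0.16,0,0,0,0,-1],[0.025,-0.2,0,0,0,0,-1]]' >/dev/null && python3 chk.py 4.5 &&
python3 -m jog '[[0,-0.04,0,0,0,0,-1],[0.01,-0.08,0,0,0,0,-1],[0.01,-0.12,0,0,0,0,-1],[0.02,-0.16,0,0,0,0,-1],[0.025,-0.2,0,0,0,0,-1]]' >/dev/null && python3 chk.py 4.5 &&
python3 -m jog '[[0,-0.04,0,0,0,0,-1],[0.01,-0.08,0,0,0,0,-1],[0.01,-0.12,0,0,0,0,-1],[0.02,-0.16,0,0,0,0,-1],[0.025,-0.2,0,0,0,0,-1]]' >/dev/null && python3 chk.py 4.5 &&
python3 -m jog '[[0,-0.04,0,0,0,0,-1],[0.01,-0.08,0,0,0,0,-1],[0.01,-0.12,0,0,0,0,-1],[0.02,-0.16,0,0,0,0,-1],[0.025,-0.2,0,0,0,0,-1]]' >/dev/null && python3 chk.py 4.5
```

```text
push 8.0 pos [ 0.5252 -0.0267  0.0693] t 22.05
```

```bash
python3 -m jog '[[0,0,0,0,0,0,-1],[0,-0.02,0,0,0,0,-1],[0,-0.04,0,0,0,0,-1],[0,-0.04,0,0,0,0,-1],[0,-0.04,0,0,0,0,-1]]' >/dev/null && python3 chk.py 9
```

```text
push 9.2 pos [ 0.5252 -0.0267  0.0693] t 22.55
```

```bash
python3 -m jog '[[0,-0.02,0,0,0,0,-1],[0,-0.03,0,0,0,0,-1],[0,-0.03,0,0,0,0,-1],[0,-0.03,0,0,0,0,-1],[0,-0.03,0,0,0,0,-1]]' >/dev/null ; python3 chk.py 11.5 &&
python3 -m jog '[[0,0,0,0,0,0,-1],[0,0,0,0,0,0,-1],[0,0,0,0,0,0,-1],[0,0,0,0,0,0,-1],[0,0,0,0,0,0,-1]]' >/dev/null ; python3 chk.py 12
```

```text
push 9.7 pos [ 0.5252 -0.0268  0.0693] t 23.05
push 9.6 pos [ 0.5252 -0.0268  0.0693] t 23.55
```

```bash
python3 -m jog '[[0,-0.02,0,0,0,0,-1],[0,-0.03,0,0,0,0,-1],[0,-0.03,0,0,0,0,-1],[0,-0.03,0,0,0,0,-1],[0,-0.03,0,0,0,0,-1]]' >/dev/null ; python3 chk.py 12 &&
python3 -m jog '[[0,0,0,0,0,0,-1],[0,0,0,0,0,0,-1],[0,0,0,0,0,0,-1],[0,0,0,0,0,0,-1],[0,0,0,0,0,0,-1]]' >/dev/null ; python3 chk.py 12.5 &&
python3 -m jog '[[0,0,0,0,0,0,-1],[0,0,0,0,0,0,-1],[0,0,0,0,0,0,-1],[0,0,0,0,0,0,-1],[0,0,0,0,0,0,-1]]' >/dev/null ; python3 chk.py 12.5 
python3 -m jog '[[0,0,0,0,0,0,-1],[0,0,0,0,0,0,-1],[0,0,0,0,0,0,-1],[0,0,0,0,0,0,-1],[0,0,0,0,0,0,-1]]' >/dev/null ; python3 chk.py 12.5
```

```text
push 10.3 pos [ 0.5251 -0.0268  0.0694] t 24.05
push 9.7 pos [ 0.5251 -0.0269  0.0694] t 24.55
push 10.9 pos [ 0.5251 -0.0268  0.0694] t 25.05
push 10.3 pos [ 0.5251 -0.0268  0.0693] t 25.55
```

```bash
python3 -m jog '[[0,-0.02,0,0,0,0,-1],[0,-0.03,0,0,0,0,-1],[0,-0.03,0,0,0,0,-1],[0,-0.03,0,0,0,0,-1],[0,-0.03,0,0,0,0,-1]]' >/dev/null ; python3 chk.py 13
python3 -m jog '[[0,0,0,0,0,0,-1],[0,0,0,0,0,0,-1],[0,0,0,0,0,0,-1],[0,0,0,0,0,0,-1],[0,0,0,0,0,0,-1]]' >/dev/null ; python3 chk.py 13
python3 -m jog '[[0,0,0,0,0,0,-1],[0,0,0,0,0,0,-1],[0,0,0,0,0,0,-1],[0,0.05,0,0,0,0,-1],[0,0.1,0,0,0,0,-1]]' >/dev/null ; python3 chk.py 13
python3 -m jog '[[0,0.2,0,0,0,0,-1],[-0.1,0.6,0,0,0,0,-1],[-0.2,1.5,0,0,0,0,-1],[-0.4,3,0,0,0,0,-1],[-0.5,4,0,0,0,0,-1]]' >/dev/null ; python3 chk.py 13
python3 m2.py
```

```text
push 12.1 pos [ 0.5251 -0.0269  0.0694] t 26.05
push 11.9 pos [ 0.5251 -0.0269  0.0694] t 26.55
push 6.9 pos [ 0.5252 -0.0267  0.0693] t 27.05
push -0.1 pos [0.5199 0.0131 0.0692] t 27.55
t 27.55 tcp [0.5199 0.0131 0.0692] yaw 97.4 F [-0.3 -0.1 -4.9]
scene orange 57 [ 0.5827 -0.0135  0.0669] min/max y [-0.0243 -0.0074] max z 0.0728
scene orange 81 [0.5716 0.058  0.0666] min/max y [0.0502 0.0647] max z 0.0725
```

```bash
python3 -m jog '[[-0.3,1.5,0.8,0,0,0,-1],[-1.1,5,2,0,0,0,-1],[-2,9,3,0,0,0.005,-1],[-3,13.5,3.8,0,0,0.01,-1],[-3.9,18,3.8,0,0,0.01,-1]]' >/dev/null
python3 -m jog '[[-0.9,4,0,0,0,0,-1],[-1.7,7.5,0,0,0,0,-1],[-2.2,10,0,0,0,0,-1],[-2.3,10.8,0,0,0,0,-1],[-2.3,11,0,0,0,0,-1]]' >/dev/null
python3 -m jog '[[0,0,0,0,0,0,-1],[0,0,0,0,0,0,-1],[0,0,0,0,0,0,-1],[0,0,0,0,0,0,-1],[0,0,0,0,0,0,-1]]' >/dev/null
python3 m2.py 5
```

```text
t 29.15 tcp [0.4587 0.3012 0.1073] yaw 97.91 F [-1.2 -0.8 -4.5]
top orange 46 [0.5105 0.2717 0.1065] min/max y [0.2671 0.2774] max z 0.1142
scene orange 66 [0.5211 0.2734 0.106 ] min/max y [0.2676 0.2788] max z 0.1113
scene orange 66 [0.5103 0.3431 0.1051] min/max y [0.3374 0.3489] max z 0.1111
```

```bash
python3 -m jog '[[-0.1,0.2,-1,0,0,0,-1],[-0.13,0.2,-3,0,0,0,-1],[-0.13,0.2,-5,0,0,0,-1],[-0.13,0.2,-6,0,0,0,-1],[-0.13,0.2,-6.4,0,0,0,-1]]'
python3 -m jog '[[0,0,-0.1,0,0,0,-1],[0,0,-0.2,0,0,0,-1],[0,0,-0.3,0,0,0,-1],[0,0,-0.4,0,0,0,-1],[0,0,-0.45,0,0,0,-1]]'
```

```text
time: 29.75
ee_pos: [0.4563, 0.3035, 0.0417]
tool_rot: [-0.07, 0.998, -0.001, -0.001]
contact_force: [0.0, -0.5, -4.3]
width: 0.0189
grasp_force: 59.8
time: 30.25
ee_pos: [0.4575, 0.304, 0.0392]
tool_rot: [-0.07, 0.998, 0.0, 0.0]
contact_force: [-0.1, 0.7, -4.7]
width: 0.019
grasp_force: 59.8
```

```bash
python3 -m jog '[[0,0,-0.05,0,0,0,-1],[0,0,-0.1,0,0,0,-1],[0,0,-0.1,0,0,0,-1],[0,0,-0.1,0,0,0,-1],[0,0,-0.1,0,0,0,-1]]'
```

```text
time: 30.75
ee_pos: [0.4573, 0.3039, 0.0381]
tool_rot: [-0.07, 0.998, 0.0, 0.0]
contact_force: [-1.5, -0.7, -0.8]
width: 0.0189
grasp_force: 60.5
```

```bash
python3 -m jog '[[0,0,-0.02,0,0,0,-0.4],[0,0,-0.02,0,0,0,-0.2],[0,0,-0.02,0,0,0,0.2],[0,0,-0.02,0,0,0,0.6],[0,0,-0.02,0,0,0,1]]'
python3 -m jog '[[0,0,0,0,0,0,1],[0,0,0,0,0,0,1],[0,0,0.3,0,0,0,1],[0,0,1.2,0,0,0,1],[0,0,2.5,0,0,0,1]]'
python3 -m jog '[[0,0,3,0,0,0,1],[0,0,7,0,0,0,1],[0,0,11,0,0,0,1],[-2,2,14,0,0,0,1],[-5,5,14,0,0,0,1]]'
python3 -m jog '[[-4,4,0,0,0,0,1],[-8,7,0,0,0,0,1],[-12,10,0,0,0,0,1],[-14,12,0,0,0,0,1],[-14,12,0,0,0,0,1]]'
python3 m.py
python3 - <<'E'
from h import *
c,P=cap('top'); save(c,'top6.png'); a=cv2.imread('pics/top6.png')[150:300,180:420]; cv2.imwrite('pics/c6.png',cv2.resize(a,(800,500),interpolation=2))
E
```

```text
time: 31.25
ee_pos: [0.4574, 0.3039, 0.0377]
tool_rot: [-0.07, 0.998, 0.0, 0.0]
contact_force: [0.4, 0.7, 0.5]
width: 0.0757
grasp_force: 0.0
time: 31.75
ee_pos: [0.4568, 0.3036, 0.0629]
tool_rot: [-0.07, 0.998, -0.0, -0.001]
contact_force: [0.4, -1.0, 0.3]
width: 0.0855
grasp_force: 0.0
time: 32.25
ee_pos: [0.4111, 0.3555, 0.2092]
tool_rot: [-0.068, 0.998, 0.003, 0.006]
contact_force: [0.8, 1.6, 0.3]
width: 0.0856
grasp_force: 0.0
time: 32.75
ee_pos: [0.2639, 0.4766, 0.2041]
tool_rot: [-0.072, 0.997, 0.002, 0.0]
contact_force: [0.0, -0.6, 0.4]
width: 0.0852
grasp_force: 0.0
top table z -0.000454165973404308
 orange 45 [0.5096 0.275  0.0368]
 orange 37 [0.4998 0.3459 0.039 ]
mallet n 771 ctr [416.6 299.9] size [216.8  84. ] ang 7.55 z [26.7 36.3 44.3]
 handle yaw 8.071421 [0.9900938  0.14040738 0.3807769  0.2943597 ]
mat n 3428 ctr [414.1 290.3] size [298.4 178.9] ang 4.09 z [ 3.5  7.9 40. ]
bench n 3892 ctr [587.9 -98.1] size [108.  396.5] ang 8.27 z [  8.3  38.8 129.6]
hood n 1537 ctr [ 598.7 -195.2] size [ 84.8 151.3] ang 7.26 z [102.1 109.  132.4]
stud n 165 ctr [584.3 -90.2] size [25.8 61.5] ang 6.75 z [51.1 56.  63.6]
 stud line [ 0.1179354  -0.99302125  0.58413136 -0.09058481]
scene table z -0.0007302563298700049
 orange 62 [0.5173 0.2753 0.0379]
 orange 61 [0.5081 0.3461 0.0379]
mallet n 886 ctr [416.2 300.7] size [216.9  83.8] ang 6.56 z [24.3 36.  41.4]
 handle yaw 7.7125254 [0.99095386 0.13420282 0.38368458 0.29428717]
mat n 3818 ctr [412.2 286. ] size [280.3 147.7] ang 12.53 z [ 3.5  6.3 38.9]
bench n 5581 ctr [583.6 -87.3] size [ 95.5 372.1] ang 7.25 z [  9.3  43.  128.2]
hood n 1600 ctr [ 596.4 -195.7] size [ 90.7 152.9] ang 7.24 z [103.6 108.3 131.1]
stud n 458 ctr [ 622.  -157.9] size [ 48.5 215.1] ang 25.68 z [50.9 57.6 68.3]
 stud line [ 0.3715621  -0.9284081   0.6098368  -0.13382295]
```

View pics/c6.png

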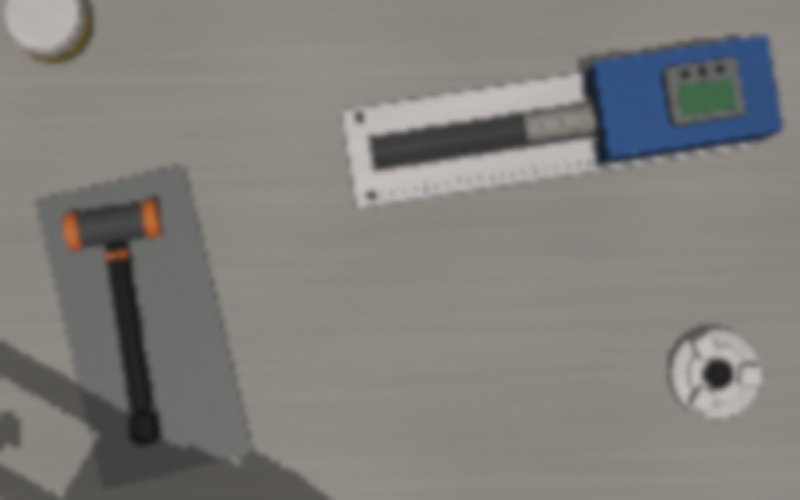

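The top crop shows the mallet back on its mat, with its head at (112,224), within about 2 mm of where it lay. The stud's tail is now at (525,125), well in under the hood. The bench and the coupling have not moved, and the arm is clear.

```bash
python3 -c "
from plant import r; print(r.close_job())"
```

```text
the job is handed in; nothing more can be done
None
```

I nudged the stud about 73 mm along the rail until it came up solid on the stop, leaned on it at about 10–12 N for over two seconds, laid the mallet back on its mat within about 2 mm of where it lay, and handed the job in at about 33 s.

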